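# Turn a desk clock dial up and square it in the hand-fitting jig

### The job

Two wooden desk clocks lie flat on the right of the bench; turn over the one that lies dial down and lay it flat, dial up, on the board of the hand-fitting jig on the left, snug against both the long fence and the end stop (either end of the clock may face the stop). Do not let the clock drop or topple at any time, let go of it at the end, and leave the other clock, the nippers and the tape roll where they are.

Things in the scene. Friction and masses are not known exactly. Their poses are not given: they have to be found in the camera images.
- clock_center (a point): Centre of the loose light-wood desk clock that starts flat on the bench, dial down: 56 mm wide (its x), 96 mm long (its y), 26 mm thick (its z), 0.13 to 0.25 kg, plain solid sides. Its z axis points out of the BACK (black cover, grey battery door); the white round dial is the -z face. It stands by itself on either 56 x 26 mm end if set down upright.
- other_clock_center (a point): Centre of the other desk clock, same shape and size, lying dial up (its z axis points out of the dial); leave it. One clock lies about 0.44 m, the other about 0.6 m ahead of the robot, swapped at random.
- jig_corner (a point): Inner corner of the fixed jig where the long fence meets the end stop, at the board's upper face (8 mm above the bench). In its axes (z up, x roughly away from the robot, y roughly to its left) the fence's inner face is x = 0, y 0 to -166 mm; the stop's inner face is y = 0, x 0 to -100 mm. A clock that is home has its centre at x -28, y -48, z +13 mm, length along y.
- jig: The fixed jig: plywood board 150 mm (x) by 200 mm (y), 8 mm thick, with two aluminium strips (fence and stop) 14 mm thick and 18 mm high above the board. Origin at the centre of the board's underside; the corner of fence and stop is at x +55, y +80 mm from it, so the free board covers x -75 to +55 and y -100 to +80 mm.
- nippers: Loose side nippers with red handles, 64 x 114 x 14 mm, on the bench near the robot's right; leave them. Origin at the centre of the underside.
- tape_roll: Loose roll of brown tape, 93 mm across, 45 mm high, near the far edge; leave it. Origin at the centre of the underside. Between clocks and jig stands a fixed turntable, 196 mm across, 34 mm high, with a clock movement on it (about 70 mm high together), centred 0.46 m ahead and 0.08 m to the right.

How it is judged:
By the outcome, as a careful person would: the job done as asked, in the order asked, and still so for the second after the job is handed in, with the robot touching nothing.
It also fails if it takes over 70 s, if anything falls off the work surface, if the arm or the gripper's body presses on something with over 40 N, if the wrist force passes 120 N, or if a joint passes its speed limit or range.

### The arm

A 6-joint arm with a two-finger parallel gripper is mounted at the origin on the work surface; the furniture and walls round the work are solid. World frame = base frame: x ahead of the robot, y to its left, z up, the work surface at z = 0. Lengths are in m, angles in degrees, forces in N, time in s.
With the tool pointing down it reaches from about 0.4 to 0.825 m from the base axis. Payload 7 kg.
Tool frame: the origin (TCP) lies on the centre line of the jaws, within the pads' length; the fingertips stand 19 mm ahead of it and the grasp point (between the pads) is the TCP; z points along the fingers, y is the line along which they close (so a half turn about z gives the same grasp; the last joint's range is limited). The gripper opens to 88 mm and grips with 3 to 60 N. Pads are 19 mm wide; open, the fingers measure 130 mm over their backs; the gripper's body (78 mm by 193 mm) begins 47 mm behind the grasp point.
Start: joints at [-54.54, 20.546, 0.682, 0, -70.136, -16.507], TCP at [0.219, -0.638, 0.246] pointing down, gripper open.
Joint ranges: [-176.03, 176.03], [-82.01, 121.73], [-58.28, 71.71], [-173.87, 95.51], [-174.79, -0.11], [-173.66, 173.66]. Speed limits (degrees/s): [136.94, 136.94, 172.46, 180, 180, 180].

### API

Orientations are given as [roll, pitch, yaw] about the fixed x, y, z axes, in that order (R = Rz(yaw) Ry(pitch) Rx(roll)).
In Python, from plant import get_state, capture, close_job gives the robot as it stands.
- The arm moves only by the tool apply_moves, never from a script. Its argument "targets" is a list of rows, each a list of 7 numbers: the opening, from 0 (shut) to 1 (fully open), then the shift along the tool's x, y, z normalised to -1 to 1, where 1 is 1000 mm, then the turn, a rotation vector about the tool's x, y, z normalised to -1 to 1, where 1 is 90 degrees. In form: [[claw, tx, ty, tz, ax, ay, az], ...]. A call has 1 to 20 rows; each row shifts and turns the commanded pose from where the row before left it, along the tool's axes as they then stand; what a row does not reach is not made up. A row lasts 1/12 s, in which the tool goes at most 41.7 mm and 7.16 degrees, less where a joint would pass 70% of its speed; a pose out of reach is approached as far as the arm can. A call with a number of a shift or a turn outside -1 to 1 is refused whole. A call with a gripper value outside its range is refused whole. The fingers move at their own pace and stop on an object; "newtons" is the grip in N (left out, the last holds). Time passes only in rows, so rows that do not move let the fingers close. It gives the time, the measured TCP pose, the force, the opening and the grip force at its end, in the units of the state.
- get_state(): the state, without advancing time (a new reading comes with each control period).
- capture(name): name is "side" or "top" or "wrist"; returns a dict with "frame" (400x640x3 uint8, red, green, blue), "range_z" (400x640 float32, m along the optical axis (not along the pixel's ray), 0 where there is no reading), "camera_matrix" (3x3 intrinsics, pixels), "T" (4x4, takes a point from camera to world coordinates). Camera axes: x right, y down, z forward; pixel columns grow to the right and rows downward; lengths in m; the calibration is good to about 2 mm. A picture is of the moment at which its call begins.
- close_job(): hands the job in; it is judged then, once.
The state is a dict: "time_s": time; "joints": joint angles; "qd": joint speeds; "joint_torque": joint torques, N m; "tcp_pos": TCP position; "eef_rot": TCP orientation; "contact_force": force on the tool from outside, world axes, zero at the start; "moment": the same for the moment, N m; "gripper_width": finger opening in m; "gripper_force": force on a finger pad.
Only numpy, scipy, OpenCV 4.12 (cv2) and the standard library are available. Lean on these libraries where they do the work, as an engineer would, in place of code of your own. Each camera call takes 0.05 s, during which the arm holds its last target. There are 200 camera calls.

## Working session

There is one attempt and no reset: what is moved stays moved. The work goes in short steps, Python scripts to look and compute and a tool call to move; the robot and the scene stay as the last step left them, time stands still between calls to the robot, and variables do not carry over. Pictures are saved under pics/ and viewed, at most 10 in all, crops included, and the job is handed in when it is done.

Besides the shell and the picture viewer there is one more tool, called after "Request:" by a JSON object that holds its "method" and its "body", one argument or row to a line. apply_moves: Moves the arm, as the interface text tells. Scaled input: -1 to 1 covers 1000 mm each way for a shift and 90 degrees each way for a turn. Its arguments: {"type":"object","properties":{"targets":{"type":"array","items":{"type":"array","items":{"type":"number"}}},"newtons":{"type":"number"}},"required":["targets"]}

```bash
mkdir -p pics; ls
python3 - <<'E'
from plant import get_state,capture
import cv2,numpy as np
print(get_state())
for n in ["side","top"]:
    c=capture(n); cv2.imwrite(f"pics/{n}0.png",c["frame"][:,:,::-1]); np.savez(f"{n}0.npz",**c); print(n,c["camera_matrix"].tolist(),c["T"].round(3).tolist())
E
```

```text
pics
{'time_s': 0.0, 'joints': array([-5.45396555e+01,  2.05927681e+01,  6.35628069e-01, -2.09207553e-02,
       -7.01361670e+01, -1.65068045e+01]), 'qd': array([ 0.06318054,  0.07542321, -0.04761119, -0.04412837,  0.01391309,
        0.04076082]), 'joint_torque': array([ 4.10064797e-05, -5.82729757e+01,  2.93056798e+01,  6.99726015e+00,
        7.00436009e-03, -1.58500002e-04]), 'tcp_pos': array([ 0.21908014, -0.63798678,  0.24461919]), 'eef_rot': array([ 1.79904950e+02, -7.65760103e-03, -1.61053578e+02]), 'contact_force': array([-0.17167973,  0.60067976, -0.68050112]), 'moment': array([-0.03502466,  0.03177989, -0.05714374]), 'gripper_force': 0.0, 'gripper_width': 0.08775126907383662}
side [[490.38675787690346, 0.0, 320.6528292479449], [0.0, 490.38675787690346, 191.98005513886955], [0.0, 0.0, 1.0]] [[0.981, -0.062, 0.182, 0.204], [-0.191, -0.415, 0.889, -1.29], [0.021, -0.908, -0.419, 0.648], [0.0, 0.0, 0.0, 1.0]]
top [[492.19690653947004, 0.0, 312.23771416840066], [0.0, 492.19690653947004, 197.88606718733286], [0.0, 0.0, 1.0]] [[-0.004, -0.995, 0.096, 0.345], [-1.0, 0.003, -0.01, -0.006], [0.009, -0.096, -0.995, 1.238], [0.0, 0.0, 0.0, 1.0]]
```

View pics/top0.png

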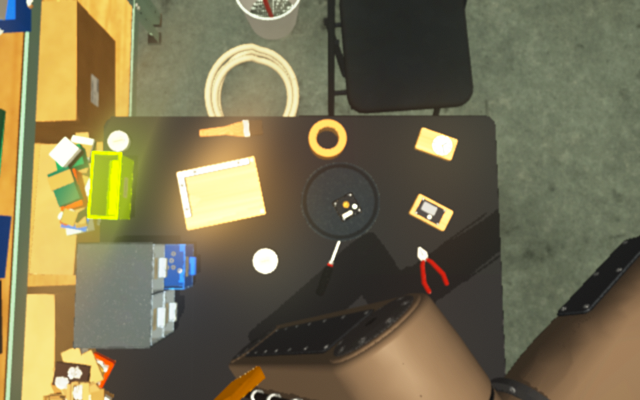

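View pics/side0.png

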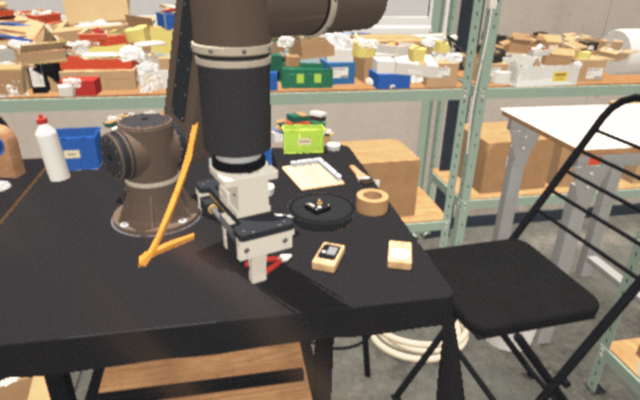

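The top view shows the near clock at about px (431,212) with its black cover and grey door up, so it is dial down and is the one to turn. The far clock at (437,144) is dial up. The jig is at (222,193), with the fence along the far edge and the stop along the left. The side view agrees.

```bash
cat > h.py <<'E'
import numpy as np,cv2
from plant import get_state,capture
from scipy.spatial.transform import Rotation as R
def cloud(c):
    K=c["camera_matrix"];d=c["range_z"];v,u=np.indices(d.shape)
    P=np.stack([(u-K[0,2])/K[0,0]*d,(v-K[1,2])/K[1,1]*d,d],-1)
    return P@c["T"][:3,:3].T+c["T"][:3,3]
def ray(c,uv,z):
    K=c["camera_matrix"];uv=np.atleast_2d(uv).astype(float)
    d=np.c_[(uv[:,0]-K[0,2])/K[0,0],(uv[:,1]-K[1,2])/K[1,1],np.ones(len(uv))]@c["T"][:3,:3].T
    o=c["T"][:3,3];return (o+d*((z-o[2])/d[:,2])[:,None])[:,:2]
def rect(xy):
    (cx,cy),(w,h),a=cv2.minAreaRect(xy.astype(np.float32)*1000)
    if w>h: w,h,a=h,w,a+90   # a = direction of short side
    return np.round([cx,cy,w,h,((a+90)+90)%180-90],1) # last: direction of long side, deg
def st():
    s=get_state();print(round(s["time_s"],2),"tcp",s["tcp_pos"].round(4),"rpy",s["eef_rot"].round(2),"j",s["joints"].round(1),"F",s["contact_force"].round(1),"w",round(s["gripper_width"],4),"g",round(s["gripper_force"],1));return s
E
python3 - <<'E'
from h import *
c=dict(np.load("top0.npz"));P=cloud(c)
def comp(name,u0,u1,v0,v1,z0,z1):
    p=P[v0:v1,u0:u1].reshape(-1,3);d=c["range_z"][v0:v1,u0:u1].ravel()
    m=(d>0)&(p[:,2]>z0)&(p[:,2]<z1);q=p[m];print(name,m.sum(),"zmed",np.median(q[:,2]).round(4),rect(q[:,:2]))
comp("near clock",400,465,185,240,.015,.04)
comp("far clock",405,470,118,170,.015,.04)
comp("jig fence+stop",165,280,145,240,.018,.04)
comp("jig all",165,280,145,240,.004,.04)
comp("turntable",295,390,155,245,.02,.09)
comp("tape",300,355,112,164,.03,.06)
comp("nippers",410,455,242,300,.006,.04)
print("bench z",np.median(P[230:245,130:170,2]))
hsv=cv2.cvtColor(c["frame"],cv2.COLOR_RGB2HSV)
for n,(u0,u1,v0,v1),z in [("near",(400,465,185,240),.026),("far",(405,470,118,170),.026),("jig",(165,280,145,240),.008)]:
    m=((hsv[...,2]>110)).astype(np.uint8);mm=np.zeros_like(m);mm[v0:v1,u0:u1]=m[v0:v1,u0:u1]
    k=max(cv2.findContours(mm,cv2.RETR_EXTERNAL,cv2.CHAIN_APPROX_NONE)[0],key=cv2.contourArea)[:,0]
    print(n,rect(ray(c,k,z)),k.min(0),k.max(0))
E
```

```text
near clock 881 zmed 0.0249 [ 427.2 -312.3   57.2   96.2   62.3]
far clock 853 zmed 0.0246 [ 599.9 -330.2   57.2   96.9   69.4]
jig fence+stop 685 zmed 0.0254 [490.7 218.5 113.7 180.9 -77.9]
jig all 4667 zmed 0.0084 [480.7 208.8 238.2 287.1  89.9]
turntable 4961 zmed 0.0335 [456.1 -87.3 194.8 197.5 -24.9]
tape 792 zmed 0.0445 [597.8 -57.8  92.4 118.9  10.4]
nippers 408 zmed 0.0124 [ 285.1 -323.2   85.9  130.9    1.9]
bench z 0.0001999994484036538
near [ 425.8 -310.4   61.5  100.    61.9] [408 193] [453 231]
far [ 597.3 -328.    63.8  100.9   69.8] [414 127] [458 160]
jig [480.2 208.8 237.4 286.9  89.9] [165 145] [279 239]
```

Request:
{"method": "apply_moves", "body": {
  "targets": [
    [1,0,0,0,0,0,-0.0688],
    [1,0,0,0,0,0,-0.0688],
    [1,0,0,0,0,0,-0.0688],
    [1,0,0,0,0,0,-0.0688],
    [1,0,0,0,0,0,-0.0688],
    [1,0,0,0,0,0,-0.0688],
    [1,0,0,0,0,0,-0.0688],
    [1,-0.035,-0.0028,0,0,0,0],
    [1,-0.035,-0.0028,0,0,0,0],
    [1,-0.035,-0.0028,0,0,0,0],
    [1,-0.035,-0.0028,0,0,0,0],
    [1,-0.035,-0.0028,0,0,0,0],
    [1,-0.035,-0.0028,0,0,0,0],
    [1,-0.035,-0.0028,0,0,0,0],
    [1,-0.035,-0.0028,0,0,0,0],
    [1,-0.035,-0.0028,0,0,0,0],
    [1,-0.035,-0.0028,0,0,0,0],
    [1,-0.035,-0.0028,0,0,0,0]
  ]
}}

```text
time_s: 1.6
tcp_pos: [0.4259, -0.3102, 0.2455]
eef_rot: [180.0, 0.0, -117.7]
contact_force: [0.1, -1.0, -0.2]
gripper_width: 0.0876
gripper_force: 0.0
```

Run:
```python
from h import *
st()
c=capture("wrist");cv2.imwrite("pics/w1.png",c["frame"][:,:,::-1]);P=cloud(c);print(c["T"].round(3).tolist())
m=(c["range_z"]>0)&(P[...,2]>.018)&(P[...,2]<.04)
n,l,s,_=cv2.connectedComponentsWithStats(m.astype(np.uint8))
for i in range(1,n):
    if s[i,4]>800: print(s[i],rect(P[l==i][:,:2]),np.median(P[l==i][:,2]))
```

```text
1.6 tcp [ 0.4259 -0.3102  0.2455] rpy [ 179.99    0.   -117.71] j [-14.7   6.6 -17.9  -0.  -65.6 -13. ] F [ 0.1 -1.  -0.2] w 0.0876 g 0.0
[[-0.885, 0.446, 0.137, 0.389], [0.466, 0.845, 0.262, -0.383], [0.001, 0.296, -0.955, 0.384], [0.0, 0.0, 0.0, 1.0]]
[ 286  124   55   90 4686] [ 427.4 -313.2   56.    96.1   61.7] 0.024563063616981046
[ 132  183   67   86 3687] [ 599.3 -331.3   55.5   95.6   69.7] 0.024146991985029453
[333 272  74  16 832] [ 428.7 -173.    19.5   82.2  -27.3] 0.03285857116623528
[ 299  320   73   33 2033] [ 497.5 -126.    50.6   84.4  -27.2] 0.03246225778070899
```

View pics/w1.png

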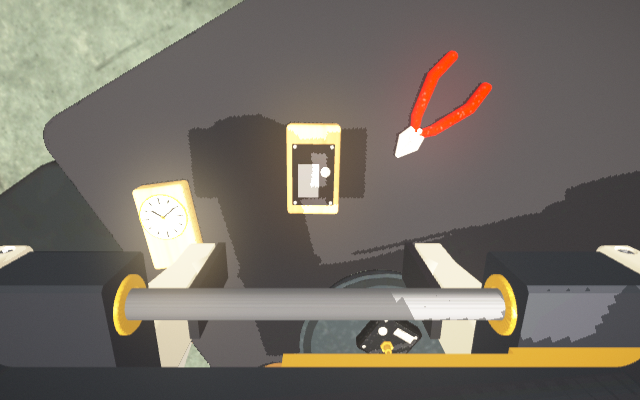

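The wrist view shows the clock at about (313,168), black cover up and clear of the nippers, with the dial-up clock at (165,222). Next I tilt the tool 40° about its y axis and descend.

Request:
{"method": "apply_moves", "body": {
  "targets": [
    [1,-0.0043,-0.0025,0.036,0,0,0],
    [1,0,0,0.04,0,0,0],
    [1,0,0,0.04,0,0,0],
    [1,0,0,0,0,0.0635,0],
    [1,0,0,0,0,0.0635,0],
    [1,0,0,0,0,0.0635,0],
    [1,0,0,0,0,0.0635,0],
    [1,0,0,0,0,0.0635,0],
    [1,0,0,0,0,0.0635,0],
    [1,0,0,0,0,0.0635,0],
    [1,0,0,0,0,0,0]
  ]
}}

```text
time_s: 2.57
tcp_pos: [0.43, -0.3083, 0.1281]
eef_rot: [179.8, -40.5, -117.3]
contact_force: [0.1, -0.0, -0.4]
gripper_width: 0.0876
gripper_force: 0.0
```

Run:
```python
from h import *
s=st();r=R.from_euler("xyz",s["eef_rot"],degrees=True)
print(r.as_matrix().round(3).tolist())
print("to grasp, tool axes mm",r.inv().apply(np.array([430.1,-307.5,25.5])-s["tcp_pos"]*1000).round(1))
```

```text
2.57 tcp [ 0.43   -0.3083  0.1281] rpy [ 179.76  -40.48 -117.33] j [  4.8  20.6 -43.1  40.1 -58.2 -63.6] F [ 0.1 -0.  -0.4] w 0.0876 g 0.0
[[-0.349, -0.887, -0.302], [-0.676, 0.462, -0.575], [0.649, 0.003, -0.761]]
to grasp, tool axes mm [-67.2  -0.1  77.5]
```

Request:
{"method": "apply_moves", "body": {
  "targets": [
    [1,-0.0168,0,0.0194,0,0,0],
    [1,-0.0168,0,0.0194,0,0,0],
    [1,-0.0168,0,0.0194,0,0,0],
    [1,-0.0168,0,0.0194,0,0,0],
    [1,0,0,0,0,0,0],
    [0.5,0,0,0,0,0,0],
    [0.5,0,0,0,0,0,0],
    [0.5,0,0,0,0,0,0],
    [0.5,0,0,0,0,0,0],
    [0.5,0,0,0,0,0,0]
  ],
  "newtons": 35
}}

```text
time_s: 3.4
tcp_pos: [0.4311, -0.3077, 0.028]
eef_rot: [-179.9, -39.9, -117.8]
contact_force: [0.4, 1.1, 0.0]
gripper_width: 0.0601
gripper_force: 0.0
```

Request:
{"method": "apply_moves", "body": {
  "targets": [
    [0.68,-0.0013,0,0.0015,0,0,0],
    [0.5,0,0,0,0,0,0],
    [0.5,0,0,0,0,0,0],
    [0.5,0,0,0,0,0,0],
    [0.5,0,0,0,0,0,0]
  ],
  "newtons": 40
}}

```text
time_s: 3.82
tcp_pos: [0.4302, -0.3077, 0.0252]
eef_rot: [180.0, -40.0, -117.7]
contact_force: [-1.5, 5.1, 6.1]
gripper_width: 0.0556
gripper_force: 40.0
```

Request:
{"method": "apply_moves", "body": {
  "targets": [
    [0.5,0.01,0,-0.012,0,0,0],
    [0.5,0.0193,0,-0.023,0,0,0],
    [0.5,0.0193,0,-0.023,0,0,0],
    [0.5,0.0193,0,-0.023,0,0,0],
    [0.5,0.0193,0,-0.023,0,0,0],
    [0.5,0,0,0,0,-0.0769,0],
    [0.5,0,0,0,0,-0.0769,0],
    [0.5,0,0,0,0,-0.0769,0],
    [0.5,0,0,0,0,-0.0769,0],
    [0.5,0,0,0,0,-0.0769,0],
    [0.5,0,0,0,0,-0.0769,0],
    [0.5,0,0,0,0,-0.0769,0],
    [0.5,0,0,0,0,-0.0769,0],
    [0.5,0,0,0,0,-0.0769,0],
    [0.5,0,0,0,0,-0.0769,0],
    [0.5,0,0,0,0,-0.0769,0],
    [0.5,0,0,0,0,-0.0769,0],
    [0.5,0,0,0,0,-0.0769,0]
  ]
}}

```text
time_s: 5.32
tcp_pos: [0.4308, -0.3092, 0.1613]
eef_rot: [-179.7, 50.2, -117.5]
contact_force: [-0.2, 0.5, -3.5]
gripper_width: 0.0555
gripper_force: 40.0
```

Run:
```python
from h import *
s=st();r=R.from_euler("xyz",s["eef_rot"],degrees=True);print(r.as_matrix().round(3).tolist())
c=capture("side");im=cv2.resize(c["frame"][150:330,170:450,::-1],None,fx=2.5,fy=2.5,interpolation=cv2.INTER_CUBIC);cv2.imwrite("pics/s2.png",im)
```

```text
5.32 tcp [ 0.4308 -0.3092  0.1613] rpy [-179.68   50.25 -117.53] j [-49.2  27.2  -1.5 -45.9 -86.4  35.2] F [-0.2  0.5 -3.5] w 0.0555 g 40.0
[[-0.296, -0.885, 0.36], [-0.567, 0.466, 0.679], [-0.769, -0.004, -0.639]]
```

View pics/s2.png

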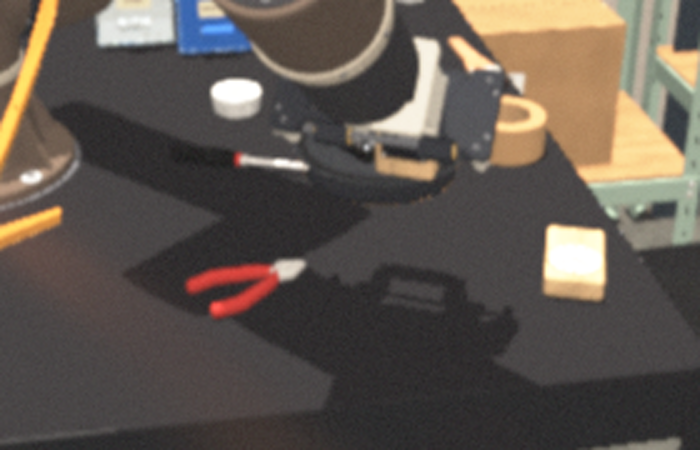

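The side view shows the clock held under the fingers at about (408,160), with the nippers and the other clock untouched. Next I lower it to stand on its end here.

Request:
{"method": "apply_moves", "body": {
  "targets": [
    [0.5,0.0191,0,0.0161,0,0,0],
    [0.5,0.0191,0,0.0161,0,0,0],
    [0.5,0.0191,0,0.0161,0,0,0],
    [0.5,0.0154,0,0.0129,0,0,0],
    [0.5,0,0,0,0,0,0],
    [0.5,0,0,0,0,0,0]
  ]
}}

```text
time_s: 5.87
tcp_pos: [0.4299, -0.3072, 0.0645]
eef_rot: [179.7, 50.0, -117.9]
contact_force: [-0.4, 0.4, -2.7]
gripper_width: 0.0559
gripper_force: 40.0
```

Run:
```python
from h import *
s=st()
c=capture("side");P=cloud(c);im=c["frame"]
m=(c["range_z"]>0)&(np.hypot(P[...,0]-.436,P[...,1]+.3)<.07)&(P[...,2]<.04)&(P[...,2]>.003)
q=P[m];print(m.sum(),np.percentile(q[:,2],[0,1,5,50,95]) if m.sum() else "")
v,u=np.nonzero(m);print(u.min(),u.max(),v.min(),v.max())
im=cv2.resize(im[180:280,260:400,::-1],None,fx=5,fy=5,interpolation=cv2.INTER_CUBIC);cv2.imwrite("pics/s3.png",im)
```

```text
5.87 tcp [ 0.4299 -0.3072  0.0645] rpy [ 179.7    50.   -117.93] j [-49.1  34.5  -4.3 -46.5 -79.4  42.3] F [-0.4  0.4 -2.7] w 0.0559 g 40.0
336 [0.00300327 0.00301227 0.00306278 0.00465719 0.0363404 ]
303 359 245 274
```

View pics/s3.png

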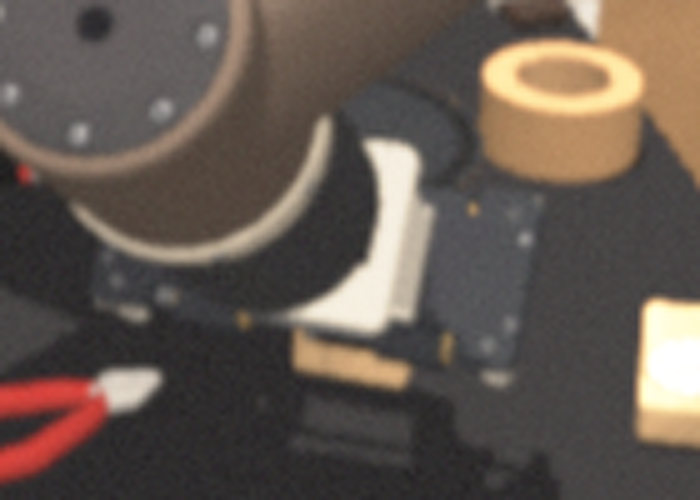

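The clock's lower end at about (350,358) is a few mm above the bench and level.

Request:
{"method": "apply_moves", "body": {
  "targets": [
    [0.5,0.0031,0,0.0026,0,0,0],
    [0.5,0.0031,0,0.0026,0,0,0],
    [0.5,0.0008,0,0.0006,0,0,0],
    [0.5,0.0008,0,0.0006,0,0,0],
    [0.5,0,0,0,0,0,0],
    [0.5,0,0,0,0,0,0]
  ]
}}

```text
time_s: 6.42
tcp_pos: [0.4305, -0.3078, 0.0558]
eef_rot: [-180.0, 50.0, -117.7]
contact_force: [-0.1, 0.6, -3.7]
gripper_width: 0.0555
gripper_force: 40.0
```

Request:
{"method": "apply_moves", "body": {
  "targets": [
    [0.5,0.0008,0,0.0006,0,0,0],
    [0.5,0.0005,0,0.0004,0,0,0],
    [0.5,0,0,0,0,0,0],
    [0.5,0,0,0,0,0,0]
  ]
}}

```text
time_s: 6.75
tcp_pos: [0.4304, -0.3078, 0.0538]
eef_rot: [180.0, 50.0, -117.7]
contact_force: [-1.3, -0.9, -2.2]
gripper_width: 0.0558
gripper_force: 40.0
```

Request:
{"method": "apply_moves", "body": {
  "targets": [
    [0.5,0.0005,0,0.0004,0,0,0],
    [0.5,0,0,0,0,0,0],
    [0.5,0,0,0,0,0,0]
  ]
}}

```text
time_s: 7.0
tcp_pos: [0.4304, -0.3078, 0.0532]
eef_rot: [180.0, 50.0, -117.7]
contact_force: [0.3, 0.1, -2.6]
gripper_width: 0.0557
gripper_force: 40.0
```

Request:
{"method": "apply_moves", "body": {
  "targets": [
    [0.5,0.0005,0,0.0004,0,0,0],
    [0.5,0,0,0,0,0,0],
    [0.5,0.0004,0,0.0003,0,0,0],
    [0.5,0,0,0,0,0,0]
  ]
}}

```text
time_s: 7.33
tcp_pos: [0.4304, -0.3079, 0.0527]
eef_rot: [-180.0, 50.0, -117.6]
contact_force: [-0.9, -0.9, 4.1]
gripper_width: 0.0557
gripper_force: 40.0
```

Request:
{"method": "apply_moves", "body": {
  "targets": [
    [0.7,0,0,0,0,0,0],
    [0.75,0,0,0,0,0,0],
    [0.9,0,0,0,0,0,0],
    [1,0,0,0,0,0,0],
    [1,0,0,0,0,0,0],
    [1,0,0,0,0,0,0],
    [1,0,0,0,0,0,0],
    [1,0,0,-0.015,0,0,0],
    [1,0,0,-0.03,0,0,0],
    [1,0,0,-0.03,0,0,0],
    [1,0,0,-0.03,0,0,0],
    [1,0,0,0,0,0,0]
  ]
}}

```text
time_s: 8.33
tcp_pos: [0.3916, -0.3845, 0.1233]
eef_rot: [-179.5, 49.6, -117.4]
contact_force: [-0.1, -0.8, 0.9]
gripper_width: 0.0873
gripper_force: 0.0
```

Run:
```python
from h import *
s=st()
for n in ["top","side","wrist"]:
    c=capture(n);P=cloud(c)
    m=(c["range_z"]>0)&(np.hypot(P[...,0]-.436,P[...,1]+.298)<.06)&(P[...,2]>.085)&(P[...,2]<.11)
    q=P[m];print(n,m.sum(),(rect(q[:,:2]),np.median(q[:,2])) if m.sum()>5 else "")
    if n=="wrist": cv2.imwrite("pics/w4.png",c["frame"][:,:,::-1])
```

```text
8.33 tcp [ 0.3916 -0.3845  0.1233] rpy [-179.54   49.64 -117.43] j [-55.2  33.2   2.9 -42.7 -88.5  40.2] F [-0.1 -0.8  0.9] w 0.0873 g 0.0
top 255 (array([ 435.5, -298.1,   24.7,   56.3,  -29.8]), np.float64(0.09571517069672297))
side 0 
wrist 1573 (array([ 435.2, -301.4,   22.1,   56. ,  -29. ]), np.float64(0.09199178986014))
```

View pics/w4.png

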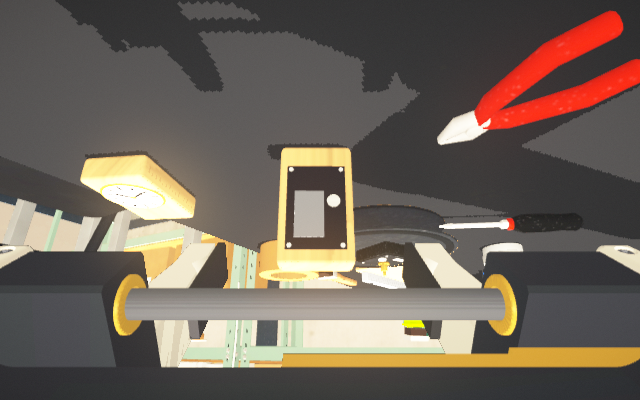

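The clock stands upright by itself, with its back at about (315,210) facing the hand. Next I rise, swing the tool to the dial side, and check.

Request:
{"method": "apply_moves", "body": {
  "targets": [
    [1,-0.0243,0,-0.0204,0,0,0],
    [1,-0.0243,0,-0.0204,0,0,0],
    [1,-0.0243,0,-0.0204,0,0,0],
    [1,-0.0243,0,-0.0204,0,0,0],
    [1,0,0,0,0,0.0769,0],
    [1,0,0,0,0,0.0769,0],
    [1,0,0,0,0,0.0769,0],
    [1,0,0,0,0,0.0769,0],
    [1,0,0,0,0,0.0769,0],
    [1,0,0,0,0,0.0769,0],
    [1,0,0,0,0,0.0769,0],
    [1,0,0,0,0,0.0769,0],
    [1,0,0,0,0,0.0769,0],
    [1,0,0,0,0,0.0769,0],
    [1,0,0,0,0,0.0769,0],
    [1,0,0,0,0,0.0769,0],
    [1,0,0,0,0,0.0769,0],
    [1,0,0,0,0,0,0]
  ]
}}

```text
time_s: 9.98
tcp_pos: [0.3926, -0.3772, 0.244]
eef_rot: [179.6, -40.6, -117.1]
contact_force: [-1.2, -0.7, -0.3]
gripper_width: 0.0875
gripper_force: 0.0
```

Run:
```python
from h import *
s=st();r=R.from_euler("xyz",s["eef_rot"],degrees=True)
a=np.array([480,-214,155.]);g=np.array([441.1,-287.9,55]);p=s["tcp_pos"]*1000
b=np.array([480,-214,p[2]])
print("horizontal",r.inv().apply(b-p).round(1),"down",r.inv().apply(a-b).round(1),"approach",r.inv().apply(g-a).round(1))
```

```text
9.98 tcp [ 0.3926 -0.3772  0.244 ] rpy [ 179.56  -40.59 -117.12] j [ -2.7  11.  -38.6  40.  -66.5 -49.6] F [-1.2 -0.7 -0.3] w 0.0875 g 0.0
horizontal [-140.5   -2.5 -120.5] down [-57.9  -0.5  67.6] approach [-1.700e+00 -1.000e-01  1.303e+02]
```

Request:
{"method": "apply_moves", "body": {
  "targets": [
    [1,-0.0281,-0.0005,-0.0241,0,0,0],
    [1,-0.0281,-0.0005,-0.0241,0,0,0],
    [1,-0.0281,-0.0005,-0.0241,0,0,0],
    [1,-0.0281,-0.0005,-0.0241,0,0,0],
    [1,-0.0281,-0.0005,-0.0241,0,0,0],
    [1,-0.0193,0,0.0225,0,0,0],
    [1,-0.0193,0,0.0225,0,0,0],
    [1,-0.0193,0,0.0225,0,0,0],
    [1,0,0,0,0,0,0],
    [1,0,0,0,0,0,0]
  ]
}}

```text
time_s: 10.82
tcp_pos: [0.4808, -0.2155, 0.1591]
eef_rot: [179.7, -40.1, -117.5]
contact_force: [0.5, -0.2, 1.4]
gripper_width: 0.0881
gripper_force: 0.0
```

Run:
```python
from h import *
s=st();r=R.from_euler("xyz",s["eef_rot"],degrees=True)
g=np.array([441.1,-287.9,55]);p=s["tcp_pos"]*1000
print("approach",r.inv().apply(g-p).round(1))
for n in ["top","wrist"]:
    c=capture(n);P=cloud(c)
    m=(c["range_z"]>0)&(np.hypot(P[...,0]-.436,P[...,1]+.298)<.04)&(P[...,2]>.088)&(P[...,2]<.11)
    q=P[m];print(n,m.sum(),(rect(q[:,:2]),np.median(q[:,2])) if m.sum()>5 else "")
```

```text
10.82 tcp [ 0.4808 -0.2155  0.1591] rpy [ 179.74  -40.13 -117.51] j [ 15.2  21.5 -33.6  30.5 -67.9 -63. ] F [ 0.5 -0.2  1.4] w 0.0881 g 0.0
approach [ -3.9   1.2 132.8]
top 242 (array([ 435.7, -298.4,   24.2,   57.2,  -28.3]), np.float64(0.09534660003638296))
wrist 2306 (array([ 436.2, -298. ,   22.9,   56. ,  -28.2]), np.float64(0.0952666512128848))
```

Request:
{"method": "apply_moves", "body": {
  "targets": [
    [1,-0.0039,0.001,0.02,0,0,0],
    [1,0,0,0.03,0,0,0],
    [1,0,0,0.03,0,0,0],
    [1,0,0,0.03,0,0,0],
    [1,0,0,0.0228,0,0,0],
    [1,0,0,0,0,0,0],
    [1,0,0,0,0,0,0]
  ]
}}

```text
time_s: 11.5
tcp_pos: [0.4426, -0.2888, 0.0565]
eef_rot: [-179.9, -40.0, -117.8]
contact_force: [0.3, 1.1, 0.6]
gripper_width: 0.0875
gripper_force: 0.0
```

Run:
```python
from h import *
s=st();r=R.from_euler("xyz",s["eef_rot"],degrees=True)
p=s["tcp_pos"]*1000
print("approach",r.inv().apply(np.array([441.3,-287.8,55])-p).round(1))
```

```text
11.5 tcp [ 0.4426 -0.2888  0.0565] rpy [-179.93  -40.01 -117.82] j [  5.8  27.1 -45.4  43.3 -51.4 -71.4] F [0.3 1.1 0.6] w 0.0875 g 0.0
approach [-1.2  1.6  1. ]
```

Request:
{"method": "apply_moves", "body": {
  "targets": [
    [1,-0.0012,0.0016,0.001,0,0,0],
    [0.75,0,0,0,0,0,0],
    [0.68,0,0,0,0,0,0],
    [0.68,0,0,0,0,0,0],
    [0.6,0,0,0,0,0,0],
    [0.5,0,0,0,0,0,0],
    [0.5,0,0,0,0,0,0],
    [0.5,0,0,0,0,0,0],
    [0.5,0,0,0,0,0,0],
    [0.5,0,0,0,0,0,0],
    [0.5,0,0,0,0,0,0]
  ],
  "newtons": 40
}}

```text
time_s: 12.42
tcp_pos: [0.4415, -0.2868, 0.054]
eef_rot: [-180.0, -40.0, -117.7]
contact_force: [-1.8, 5.9, 6.2]
gripper_width: 0.0559
gripper_force: 40.0
```

Request:
{"method": "apply_moves", "body": {
  "targets": [
    [0.5,0.01,0,-0.012,0,0,0],
    [0.5,0.0193,0,-0.023,0,0,0],
    [0.5,0.0193,0,-0.023,0,0,0],
    [0.5,0.0193,0,-0.023,0,0,0],
    [0.5,0.0193,0,-0.023,0,0,0],
    [0.5,0.0193,0,-0.023,0,0,0],
    [0.5,0,0,0,0,-0.0769,0],
    [0.5,0,0,0,0,-0.0769,0],
    [0.5,0,0,0,0,-0.0769,0],
    [0.5,0,0,0,0,-0.0769,0],
    [0.5,0,0,0,0,-0.0769,0],
    [0.5,0,0,0,0,-0.0769,0],
    [0.5,0,0,0,0,-0.0769,0],
    [0.5,0,0,0,0,-0.0769,0],
    [0.5,0,0,0,0,-0.0769,0],
    [0.5,0,0,0,0,-0.0769,0],
    [0.5,0,0,0,0,-0.0769,0],
    [0.5,0,0,0,0,-0.0769,0],
    [0.5,0,0,0,0,-0.0769,0],
    [0.5,0,0,0,0,0,0]
  ]
}}

```text
time_s: 14.08
tcp_pos: [0.4389, -0.2887, 0.2151]
eef_rot: [179.2, 50.5, -118.7]
contact_force: [0.0, -0.6, -4.1]
gripper_width: 0.0557
gripper_force: 40.0
```

Run:
```python
from h import *
s=st();r=R.from_euler("xyz",s["eef_rot"],degrees=True);p=s["tcp_pos"]*1000
j=np.radians(12.1);J=np.array([[np.cos(j),-np.sin(j),0],[np.sin(j),np.cos(j),0],[0,0,1]])
corner=np.array([516.8,301.8,8])
print("TCP in jig axes",(J.T@(p-corner)).round(1))
# jig pointcloud check from top cam now
c=capture("top");P=cloud(c);d=c["range_z"]
m=(d>0)&(P[...,2]>.018)&(P[...,2]<.032)&(np.abs(P[...,0]-.49)<.13)&(np.abs(P[...,1]-.22)<.13)
print("L",m.sum(),rect(P[m][:,:2]))
q=(P[m]*1000-corner)@J
f=q[(q[:,1]<-30)];print("fence inner/outer x",np.percentile(f[:,0],[2,50,98]).round(1),"slope",np.polyfit(f[:,1],f[:,0],1).round(4))
t=q[(q[:,0]<-20)&(q[:,1]>-25)];print("stop y",np.percentile(t[:,1],[2,50,98]).round(1),"slope",np.polyfit(t[:,0],t[:,1],1).round(4))
```

```text
14.08 tcp [ 0.4389 -0.2887  0.2151] rpy [ 179.22   50.52 -118.65] j [-47.5  22.7  -0.5 -46.5 -89.5  29.5] F [ 0.  -0.6 -4.1] w 0.0557 g 40.0
TCP in jig axes [-199.9 -561.1  207.1]
L 685 [490.3 218.5 113.9 180.7 -78.2]
fence inner/outer x [-1.2  5.5 13. ] slope [5.1000e-03 6.0527e+00]
stop y [-0.6  6.3 13.8] slope [-0.011   5.6366]
```

Request:
{"method": "apply_moves", "body": {
  "targets": [
    [0.5,0,0,0,-0.056,0,-0.047],
    [0.5,0,0,0,-0.056,0,-0.047],
    [0.5,0,0,0,-0.056,0,-0.047],
    [0.5,0,0,0,-0.056,0,-0.047],
    [0.5,0,0,0,-0.056,0,-0.047],
    [0.5,0,0,0,-0.056,0,-0.047],
    [0.5,-0.0227,-0.0099,0.0271,0,0,0],
    [0.5,-0.0227,-0.0099,0.0271,0,0,0],
    [0.5,-0.0227,-0.0099,0.0271,0,0,0],
    [0.5,-0.0227,-0.0099,0.0271,0,0,0],
    [0.5,-0.0227,-0.0099,0.0271,0,0,0],
    [0.5,-0.0227,-0.0099,0.0271,0,0,0],
    [0.5,-0.0227,-0.0099,0.0271,0,0,0],
    [0.5,-0.0227,-0.0099,0.0271,0,0,0],
    [0.5,-0.0227,-0.0099,0.0271,0,0,0],
    [0.5,-0.0227,-0.0099,0.0271,0,0,0],
    [0.5,-0.0227,-0.0099,0.0271,0,0,0],
    [0.5,-0.0227,-0.0099,0.0271,0,0,0],
    [0.5,-0.0227,-0.0099,0.0271,0,0,0],
    [0.5,-0.0227,-0.0099,0.0271,0,0,0]
  ]
}}

```text
time_s: 15.8
tcp_pos: [0.4752, 0.2282, 0.2197]
eef_rot: [-179.8, 49.8, -78.0]
contact_force: [0.6, -0.0, -3.3]
gripper_width: 0.0557
gripper_force: 40.0
```

Request:
{"method": "apply_moves", "body": {
  "targets": [
    [0.5,0,0,0,0,0,0],
    [0.5,0,0,0,0,0,0],
    [0.5,0,0,0,0,0,0]
  ]
}}

```text
time_s: 16.05
tcp_pos: [0.4752, 0.2265, 0.2193]
eef_rot: [-179.9, 49.8, -78.0]
contact_force: [0.4, -0.7, -2.3]
gripper_width: 0.0561
gripper_force: 40.0
```

```bash
cat >> h.py <<'E'
j=np.radians(11.8);J=np.array([[np.cos(j),-np.sin(j),0],[np.sin(j),np.cos(j),0],[0,0,1]])
corner=np.array([516.1,300.9,8])
def jig():
    s=st();r=R.from_euler("xyz",s["eef_rot"],degrees=True);p=s["tcp_pos"]*1000
    print("TCP in jig",(J.T@(p-corner)).round(1));return r,J.T@(p-corner)
def go(r,d): print("tool shift",r.inv().apply(J@np.asarray(d,float)).round(1))
E
python3 - <<'E'
from h import *
r,q=jig();go(r,np.array([-58,-66,80])-q)
c=capture("side");im=c["frame"];cv2.imwrite("pics/s5.png",cv2.resize(im[100:250,240:440,::-1],None,fx=4,fy=4,interpolation=cv2.INTER_CUBIC))
E
```

```text
16.05 tcp [0.4752 0.2265 0.2193] rpy [-179.91   49.84  -78.01] j [  8.4  15.4  -9.  -51.5 -77.1  21.2] F [ 0.4 -0.7 -2.3] w 0.0561 g 40.0
TCP in jig [-55.3 -64.5 211.3]
tool shift [101.4   2.8  83.5]
```

View pics/s5.png

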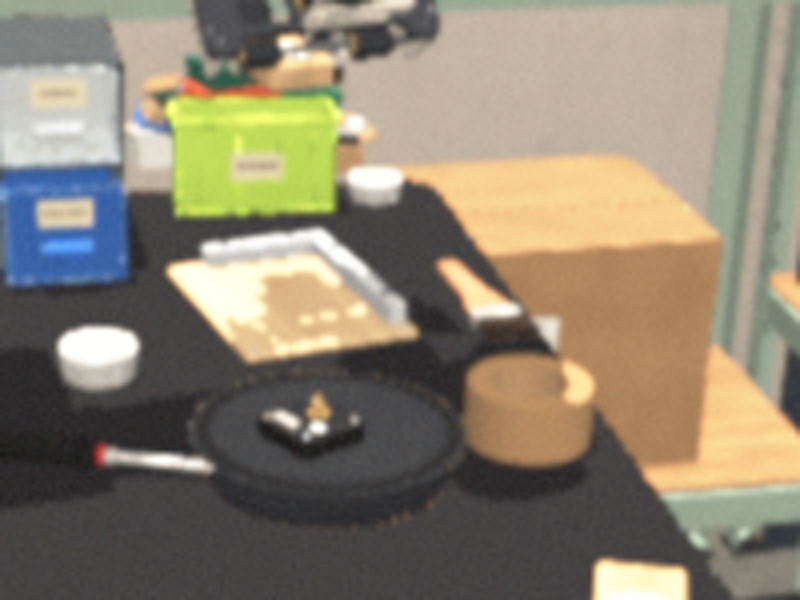

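The side crop shows the gripper with the clock held flat above the jig, out of frame at about (300,40). The board is clear and the turntable and tape roll are undisturbed. Next I lower it.

Request:
{"method": "apply_moves", "body": {
  "targets": [
    [0.5,0.0253,0.0007,0.0209,0,0,0],
    [0.5,0.0253,0.0007,0.0209,0,0,0],
    [0.5,0.0253,0.0007,0.0209,0,0,0],
    [0.5,0.0253,0.0007,0.0209,0,0,0],
    [0.5,0.0133,0,0.0111,0,0,0],
    [0.5,0.0133,0,0.0111,0,0,0],
    [0.5,0.009,0,0.0075,0,0,0],
    [0.5,0,0,0,0,0,0],
    [0.5,0,0,0,0,0,0],
    [0.5,0,0,0,0,0,0]
  ]
}}

```text
time_s: 16.93
tcp_pos: [0.4742, 0.2239, 0.0422]
eef_rot: [-179.9, 50.0, -78.2]
contact_force: [0.2, 0.6, -0.8]
gripper_width: 0.0556
gripper_force: 40.0
```

Run:
```python
from h import *
r,q=jig();go(r,np.array([-58,-66,26.5])-q)
for n in ["top","wrist"]:
    c=capture(n);P=cloud(c);Q=(P*1000-corner)@J
    m=(c["range_z"]>0)&(Q[...,0]>-100)&(Q[...,0]<-20)&(Q[...,1]>-60)&(Q[...,1]<-4)&(Q[...,2]>15)&(Q[...,2]<60)
    if m.sum()>30:
        k=Q[m];A=np.c_[k[:,:2],np.ones(len(k))];print(n,m.sum(),k.min(0).round(1),k.max(0).round(1),np.median(k[:,2]),"plane",np.linalg.lstsq(A,k[:,2],rcond=None)[0].round(3))
```

```text
16.93 tcp [0.4742 0.2239 0.0422] rpy [-179.89   49.95  -78.16] j [  6.6  30.9 -14.4 -56.6 -65.9  39.9] F [ 0.2  0.6 -0.8] w 0.0556 g 40.0
TCP in jig [-56.8 -66.8  34.2]
tool shift [5.4 1.2 5.6]
top 461 [-99.9 -59.9  16. ] [-20.5 -14.   43.8] 33.462300867064705 plane [ 1.0000e-02 -5.6000e-02  3.1778e+01]
wrist 480 [-84.8 -60.   31.2] [-28.4 -36.3  36.1] 33.595970826458284 plane [ 0.    -0.064 30.566]
```

Request:
{"method": "apply_moves", "body": {
  "targets": [
    [0.5,0,0.0012,0,0,-0.037,0],
    [0.5,0,0,0,0,0,0],
    [0.5,0,0,0,0,0,0]
  ]
}}

```text
time_s: 17.28
tcp_pos: [0.4727, 0.2233, 0.0414]
eef_rot: [180.0, 53.2, -78.3]
contact_force: [-0.1, -0.4, -1.8]
gripper_width: 0.0558
gripper_force: 40.0
```

Run:
```python
from h import *
r,q=jig();go(r,np.array([q[0],q[1],26.5])-q);go(r,[0,0,-1])
for n in ["top","wrist"]:
    c=capture(n);P=cloud(c);Q=(P*1000-corner)@J
    m=(c["range_z"]>0)&(Q[...,0]>-82)&(Q[...,0]<-34)&(Q[...,1]>-60)&(Q[...,1]<-18)&(Q[...,2]>25)&(Q[...,2]<45)
    if m.sum()>30:
        k=Q[m];A=np.c_[k[:,:2],np.ones(len(k))];print(n,m.sum(),k.min(0).round(1),k.max(0).round(1),np.median(k[:,2]),"plane",np.linalg.lstsq(A,k[:,2],rcond=None)[0].round(3))
```

```text
17.28 tcp [0.4727 0.2233 0.0414] rpy [179.98  53.23 -78.32] j [  4.5  32.6 -13.9 -58.6 -68.6  42.8] F [-0.1 -0.4 -1.8] w 0.0558 g 40.0
TCP in jig [-58.3 -67.1  33.4]
tool shift [ 5.5 -0.   4.1]
tool shift [ 0.8 -0.   0.6]
top 338 [-81.9 -60.   28.9] [-34.2 -18.1  41.1] 34.5985702427123 plane [0.0000e+00 3.0000e-02 3.5833e+01]
wrist 379 [-81.9 -60.   33. ] [-34.1 -42.   34.8] 34.006603511111024 plane [-2.000e-03 -1.400e-02  3.316e+01]
```

Request:
{"method": "apply_moves", "body": {
  "targets": [
    [0.5,0.0024,0,0.0018,0,0,0],
    [0.5,0.0024,0,0.0018,0,0,0],
    [0.5,0,0,0,0,0,0],
    [0.5,0.0006,0,0.0005,0,0,0],
    [0.5,0,0,0,0,0,0],
    [0.5,0,0,0,0,0,0]
  ]
}}

```text
time_s: 17.88
tcp_pos: [0.4724, 0.2242, 0.035]
eef_rot: [-180.0, 53.3, -78.2]
contact_force: [-0.2, 0.5, 3.4]
gripper_width: 0.0558
gripper_force: 40.0
```

Request:
{"method": "apply_moves", "body": {
  "targets": [
    [0.5,0.0004,0,0.0003,0,0,0],
    [0.5,0,0,0,0,0,0],
    [0.5,0,0,0,0,0,0]
  ]
}}

```text
time_s: 18.13
tcp_pos: [0.4724, 0.2243, 0.0349]
eef_rot: [-179.9, 53.4, -78.2]
contact_force: [-0.2, -0.5, 7.3]
gripper_width: 0.056
gripper_force: 40.0
```

Run:
```python
from h import *
r,q=jig()
c=capture("wrist");P=cloud(c);Q=(P*1000-corner)@J
m=(c["range_z"]>0)&(Q[...,0]>-82)&(Q[...,0]<-34)&(Q[...,1]>-62)&(Q[...,1]<-14)&(Q[...,2]>15)&(Q[...,2]<45)
k=Q[m];A=np.c_[k[:,:2],np.ones(len(k))];print(m.sum(),k.min(0).round(1),k.max(0).round(1),np.median(k[:,2]),"plane",np.linalg.lstsq(A,k[:,2],rcond=None)[0].round(3))
```

```text
18.13 tcp [0.4724 0.2243 0.0349] rpy [-179.94   53.36  -78.16] j [  4.5  33.4 -13.9 -58.9 -68.3  43.6] F [-0.2 -0.5  7.3] w 0.056 g 40.0
TCP in jig [-58.4 -66.1  26.9]
478 [-82.  -62.   26.5] [-34.  -40.5  28.1] 27.297556509384645 plane [-2.0000e-03 -1.3000e-02  2.6538e+01]
```

Request:
{"method": "apply_moves", "body": {
  "targets": [
    [0.5,0.0004,0,0.0003,0,-0.008,0],
    [0.5,0.0003,0,0.0002,0,0,0],
    [0.5,0,0,0,0,0,0],
    [0.5,0,0,0,0,0,0]
  ]
}}

```text
time_s: 18.52
tcp_pos: [0.4724, 0.2245, 0.0342]
eef_rot: [-179.9, 54.1, -78.2]
contact_force: [-0.9, 0.3, 8.4]
gripper_width: 0.0557
gripper_force: 40.0
```

Request:
{"method": "apply_moves", "body": {
  "targets": [
    [0.66,0,0,0,0,0,0],
    [0.7,0,0,0,0,0,0],
    [0.72,0,0,0,0,0,0],
    [0.72,0,0,0,0,0,0],
    [0.72,0,0,0,0,0,0],
    [0.72,0,0,-0.008,0,0,0],
    [0.72,0,0,-0.025,0,0,0],
    [0.72,0,0,-0.03,0,0,0],
    [0.72,0,0,-0.03,0,0,0],
    [0.72,0,0,-0.03,0,0,0],
    [0.3,-0.025,0,-0.019,0,0,0],
    [0,-0.025,0,-0.019,0,0,0],
    [0,0,0,0,0,0,0]
  ]
}}

```text
time_s: 19.6
tcp_pos: [0.4953, 0.1236, 0.1738]
eef_rot: [-179.2, 53.8, -77.6]
contact_force: [0.2, -0.8, -0.2]
gripper_width: 0.0486
gripper_force: 0.0
```

```bash
cat >> h.py <<'E'
def clk():
    for n in ["top","wrist"]:
        c=capture(n);Q=(cloud(c)*1000-corner)@J
        m=(c["range_z"]>0)&(Q[...,0]>-110)&(Q[...,0]<2)&(Q[...,1]>-150)&(Q[...,1]<2)&(Q[...,2]>21.5)&(Q[...,2]<32)
        _,l,s,_=cv2.connectedComponentsWithStats(m.astype(np.uint8));i=1+np.argmax(s[1:,4]);k=Q[l==i]
        A=np.c_[k[:,:2],np.ones(len(k))];print(n,len(k),rect(k[:,:2]/1000),"min",k.min(0).round(1),"max",k.max(0).round(1),"z",np.median(k[:,2]).round(1),np.linalg.lstsq(A,k[:,2],rcond=None)[0][:2].round(3))
        f=Q[(c["range_z"]>0)&(Q[...,2]>15)&(Q[...,2]<20)&(Q[...,0]>-3)&(Q[...,0]<20)&(Q[...,1]>-150)&(Q[...,1]<-10)]
        t=Q[(c["range_z"]>0)&(Q[...,2]>15)&(Q[...,2]<20)&(Q[...,0]>-98)&(Q[...,0]<-10)&(Q[...,1]>-3)&(Q[...,1]<20)]
        if len(f)>50: print("  fence x",np.percentile(f[:,0],[3,97]).round(1))
        if len(t)>50: print("  stop y",np.percentile(t[:,1],[3,97]).round(1))
        cv2.imwrite(f"pics/last_{n}.png",c["frame"][:,:,::-1])
E
python3 - <<'E'
from h import *
jig();clk()
E
```

```text
19.6 tcp [0.4953 0.1236 0.1738] rpy [-179.18   53.83  -77.59] j [ -4.2  23.5  -7.  -51.5 -83.5  34. ] F [ 0.2 -0.8 -0.2] w 0.0486 g 0.0
TCP in jig [ -56.6 -169.3  165.8]
top 778 [-59.9 -60.8  55.6  95.6  89.3] min [ -87.4 -108.6   21.5] max [-31.6 -12.8  31.6] z 25.1 [ 0.001 -0.012]
  fence x [ 0.7 14.2]
  stop y [ 0.5 14.2]
wrist 3690 [-58.4 -61.3  54.6  96.   89.9] min [ -85.7 -109.4   21.5] max [-31.1 -13.3  26.3] z 24.3 [0.001 0.   ]
  fence x [ 1.6 14.7]
  stop y [-0.2 11.7]
```

View pics/last_wrist.png

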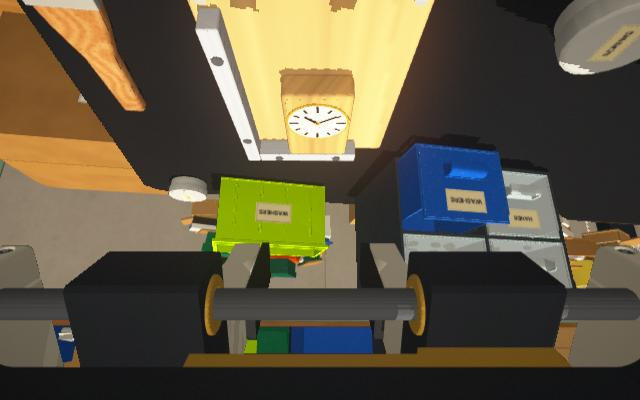

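The wrist view shows the clock flat and dial up on the board at about (318,115), just clear of the stop (300,157) and the fence (235,90). Next I bring the tool upright with fingers shut, to push it home.

Request:
{"method": "apply_moves", "body": {
  "targets": [
    [0,0,0,0,0,0.075,0],
    [0,0,0,0,0,0.075,0],
    [0,0,0,0,0,0.075,0],
    [0,0,0,0,0,0.075,0],
    [0,0,0,0,0,0.075,0],
    [0,0,0,0,0,0.075,0],
    [0,0,0,0,0,0.075,0],
    [0,0,0,0,0,0.075,0],
    [0,-0.027,0.0153,0.0165,0,0,0],
    [0,-0.027,0.0153,0.0165,0,0,0],
    [0,-0.027,0.0153,0.0165,0,0,0],
    [0,-0.027,0.0153,0.0165,0,0,0],
    [0,0,0,0,0,0,0],
    [0,0,0,0,0,0,0],
    [0,0,0,0,0,0,0]
  ]
}}

```text
time_s: 20.95
tcp_pos: [0.4107, 0.2183, 0.1018]
eef_rot: [179.9, -0.0, -78.1]
contact_force: [0.3, -0.4, 0.9]
gripper_width: 0.0005
gripper_force: 0.0
```

Run:
```python
from h import *
r,q=jig();go(r,np.array([-118,-61,28])-q)
```

```text
20.95 tcp [0.4107 0.2183 0.1018] rpy [ 1.7992e+02 -4.0000e-02 -7.8140e+01] j [ 52.3   9.6 -36.   -0.  -44.5 -40.4] F [ 0.3 -0.4  0.9] w 0.0005 g 0.0
TCP in jig [-120.1  -59.3   93.8]
tool shift [ 1.6 -2.1 65.8]
```

Request:
{"method": "apply_moves", "body": {
  "targets": [
    [0,0.0016,0,0.022,0,0,0],
    [0,0,0,0.022,0,0,0],
    [0,0,0,0.0218,0,0,0],
    [0,0,0,0,0,0,0],
    [0,0,-0.004,0,0,0,0],
    [0,0,-0.004,0,0,0,0],
    [0,0,-0.004,0,0,0,0],
    [0,0,-0.004,0,0,0,0],
    [0,0,-0.004,0,0,0,0],
    [0,0,-0.004,0,0,0,0],
    [0,0,-0.004,0,0,0,0],
    [0,0,-0.004,0,0,0,0],
    [0,0,-0.004,0,0,0,0],
    [0,0,0,0,0,0,0],
    [0,0,0,0,0,0,0]
  ]
}}

```text
time_s: 22.2
tcp_pos: [0.4472, 0.2247, 0.0364]
eef_rot: [-180.0, 0.1, -78.2]
contact_force: [0.2, 0.2, -0.3]
gripper_width: 0.0001
gripper_force: 0.0
```

Run:
```python
from h import *
r,q=jig();clk()
```

```text
22.2 tcp [0.4472 0.2247 0.0364] rpy [-1.7995e+02  5.0000e-02 -7.8230e+01] j [ 49.2  18.3 -35.6  -0.  -36.  -37.4] F [ 0.2  0.2 -0.3] w 0.0001 g 0.0
TCP in jig [-83.  -60.5  28.4]
top 154 [-40.3 -96.3  24.   55.6  -0.3] min [ -68.1 -108.4   21.6] max [-12.5 -84.4  31.7] z 24.5 [-0.017  0.117]
  fence x [ 0.8 13.4]
wrist 9866 [-39.4 -82.3  53.4  55.    0.1] min [ -66.9 -109.    21.5] max [-11.9 -55.6  27.6] z 24.6 [0.    0.042]
  fence x [ 1.1 14.3]
```

Request:
{"method": "apply_moves", "body": {
  "targets": [
    [0,0,-0.003,0,0,0,0],
    [0,0,-0.003,0,0,0,0],
    [0,0,-0.003,0,0,0,0],
    [0,0,-0.001,0,0,0,0],
    [0,0,-0.001,0,0,0,0],
    [0,0,0,0,0,0,0]
  ]
}}

```text
time_s: 22.8
tcp_pos: [0.4574, 0.2265, 0.0364]
eef_rot: [180.0, 0.0, -78.2]
contact_force: [-1.2, -1.5, 1.0]
gripper_width: 0.0005
gripper_force: 0.7
```

Request:
{"method": "apply_moves", "body": {
  "targets": [
    [0,0,-0.0008,0,0,0,0],
    [0,0,0,0,0,0,0]
  ]
}}

```text
time_s: 22.97
tcp_pos: [0.4581, 0.2267, 0.0364]
eef_rot: [180.0, 0.0, -78.2]
contact_force: [-0.6, 0.0, -1.0]
gripper_width: 0.0003
gripper_force: 0.6
```

Request:
{"method": "apply_moves", "body": {
  "targets": [
    [0,0,-0.0008,0,0,0,0],
    [0,0,0,0,0,0,0]
  ]
}}

```text
time_s: 23.13
tcp_pos: [0.459, 0.2269, 0.0364]
eef_rot: [180.0, 0.0, -78.2]
contact_force: [-0.7, -0.2, -1.8]
gripper_width: 0.0004
gripper_force: 0.5
```

Request:
{"method": "apply_moves", "body": {
  "targets": [
    [0,0,-0.0008,0,0,0,0],
    [0,0,0,0,0,0,0]
  ]
}}

```text
time_s: 23.3
tcp_pos: [0.4596, 0.227, 0.0364]
eef_rot: [180.0, 0.0, -78.2]
contact_force: [-1.9, 0.6, -0.8]
gripper_width: 0.0003
gripper_force: 0.7
```

Request:
{"method": "apply_moves", "body": {
  "targets": [
    [0,0,-0.0008,0,0,0,0],
    [0,0,0,0,0,0,0]
  ]
}}

```text
time_s: 23.47
tcp_pos: [0.4597, 0.227, 0.0364]
eef_rot: [179.9, 0.0, -78.2]
contact_force: [-5.0, 0.7, 2.5]
gripper_width: 0.0004
gripper_force: 3.0
```

Run:
```python
from h import *
r,q=jig();clk()
```

```text
23.47 tcp [0.4597 0.227  0.0364] rpy [ 1.7992e+02  2.0000e-02 -7.8230e+01] j [ 48.2  19.3 -33.9  -0.1 -36.9 -36.4] F [-5.   0.7  2.5] w 0.0004 g 3.0
TCP in jig [-70.3 -60.8  28.4]
top 150 [-27.1 -97.4  24.2  54.9   4.9] min [ -54.9 -109.    21.9] max [ -0.4 -84.5  30.1] z 24.6 [-0.   -0.01]
  fence x [ 1. 14.]
wrist 9734 [-27.  -83.1  51.8  55.    0.2] min [ -54.5 -109.    21.5] max [  0.5 -57.2  27.4] z 24.6 [0.    0.044]
  fence x [ 1.3 14.4]
```

Request:
{"method": "apply_moves", "body": {
  "targets": [
    [0,0,0.012,0,0,0,0],
    [0,0,0,-0.035,0,0,0],
    [0,0,0,-0.035,0,0,0],
    [0,0.025,-0.018,0,0,0,0],
    [0,0.025,-0.018,0,0,0,0],
    [0,0.025,-0.018,0,0,0,0],
    [0,0,0,0,0,0,0],
    [0,0,0,0.035,0,0,0],
    [0,0,0,0.034,0,0,0],
    [0,0,0,0,0,0,0],
    [0,0,0,0,0,0,0]
  ]
}}

```text
time_s: 24.48
tcp_pos: [0.5161, 0.1616, 0.0365]
eef_rot: [179.8, -0.1, -78.2]
contact_force: [0.9, 0.4, 0.7]
gripper_width: 0.0003
gripper_force: 0.0
```

Request:
{"method": "apply_moves", "body": {
  "targets": [
    [0,-0.003,0,0,0,0,0],
    [0,-0.003,0,0,0,0,0],
    [0,-0.003,0,0,0,0,0],
    [0,-0.003,0,0,0,0,0],
    [0,-0.003,0,0,0,0,0],
    [0,-0.003,0,0,0,0,0],
    [0,-0.003,0,0,0,0,0],
    [0,-0.003,0,0,0,0,0],
    [0,0,0,0,0,0,0]
  ]
}}

```text
time_s: 25.23
tcp_pos: [0.5119, 0.1862, 0.0375]
eef_rot: [180.0, 0.0, -78.2]
contact_force: [0.1, -0.7, 0.9]
gripper_width: 0.0008
gripper_force: 0.5
```

Run:
```python
from h import *
r,q=jig();clk()
```

```text
25.23 tcp [0.5119 0.1862 0.0375] rpy [ 1.800e+02  3.000e-02 -7.821e+01] j [ 40.6  21.5 -29.9  -0.  -38.7 -28.8] F [ 0.1 -0.7  0.9] w 0.0008 g 0.5
TCP in jig [ -27.6 -111.4   29.5]
top 193 [-40.4 -35.1  31.5  55.8  89.6] min [-56.3 -62.9  21.5] max [-24.6  -7.1  30.5] z 24.4 [ 0.033 -0.025]
  stop y [ 0.3 14. ]
wrist 319 [-27.9 -79.8  10.3  20.1  88.1] min [-32.9 -89.9  23.6] max [-22.5 -69.7  26.5] z 25.1 [ 0.01  -0.013]
  fence x [ 1.4 14.5]
```

Clock end at y ≈ -7; about 7.5 mm to go.

Request:
{"method": "apply_moves", "body": {
  "targets": [
    [0,-0.002,0,0,0,0,0],
    [0,-0.002,0,0,0,0,0],
    [0,-0.001,0,0,0,0,0],
    [0,-0.001,0,0,0,0,0],
    [0,0,0,0,0,0,0]
  ]
}}

```text
time_s: 25.75
tcp_pos: [0.5105, 0.1918, 0.0372]
eef_rot: [180.0, 0.0, -78.2]
contact_force: [1.0, -0.9, -0.0]
gripper_width: 0.0005
gripper_force: 0.4
```

Request:
{"method": "apply_moves", "body": {
  "targets": [
    [0,-0.0008,0,0,0,0,0],
    [0,0,0,0,0,0,0]
  ]
}}

```text
time_s: 25.92
tcp_pos: [0.5103, 0.1924, 0.0373]
eef_rot: [180.0, 0.0, -78.2]
contact_force: [0.1, -1.9, -0.7]
gripper_width: 0.0003
gripper_force: 0.7
```

Request:
{"method": "apply_moves", "body": {
  "targets": [
    [0,-0.0008,0,0,0,0,0],
    [0,0,0,0,0,0,0]
  ]
}}

```text
time_s: 26.08
tcp_pos: [0.5102, 0.1925, 0.0373]
eef_rot: [179.9, -0.0, -78.2]
contact_force: [2.2, -4.8, -1.7]
gripper_width: 0.0002
gripper_force: 2.9
```

Request:
{"method": "apply_moves", "body": {
  "targets": [
    [0,0.012,0,0,0,0,0],
    [0,0,0,-0.035,0,0,0],
    [0,0,0,-0.035,0,0,0],
    [0,0,0.028,0,0,0,0],
    [0,0,0.028,0,0,0,0],
    [0,-0.034,0,0,0,0,0],
    [0,-0.034,0,0,0,0,0],
    [0,0,0,0,0,0,0]
  ]
}}

```text
time_s: 26.75
tcp_pos: [0.4446, 0.2407, 0.1086]
eef_rot: [-179.8, 0.2, -78.1]
contact_force: [1.2, 0.9, 0.3]
gripper_width: 0.0005
gripper_force: 0.0
```

Run:
```python
from h import *
r,q=jig();clk();go(r,np.array([-84,-48,28.5])-q)
```

```text
26.75 tcp [0.4446 0.2407 0.1086] rpy [-1.7981e+02  1.7000e-01 -7.8080e+01] j [ 50.7  12.4 -31.   -0.  -46.3 -38.8] F [1.2 0.9 0.3] w 0.0005 g 0.0
TCP in jig [-82.4 -44.3 100.6]
top 298 [-28.2 -74.4  41.6  55.4   0.7] min [-55.8 -95.5  21.5] max [ -0.8 -53.5  31.8] z 25.1 [0.02  0.027]
  fence x [ 0.7 14.2]
wrist 8751 [-27.5 -60.3  55.4  70.9  89.7] min [-55.  -95.9  21.5] max [  0.3 -24.7  27.7] z 24.5 [0.004 0.003]
  fence x [ 1.4 14.4]
tool shift [ 3.9  1.9 72.1]
```

Request:
{"method": "apply_moves", "body": {
  "targets": [
    [0,0.004,0.001,0.036,0,0,0],
    [0,0,0,0.036,0,0,0],
    [0,0,0,0,0,0,0],
    [0,0,-0.004,0,0,0,0],
    [0,0,-0.004,0,0,0,0],
    [0,0,-0.003,0,0,0,0],
    [0,0,-0.001,0,0,0,0],
    [0,0,0,0,0,0,0]
  ]
}}

```text
time_s: 27.52
tcp_pos: [0.4567, 0.2356, 0.0369]
eef_rot: [-179.9, 0.1, -78.2]
contact_force: [0.1, 0.5, 0.6]
gripper_width: 0.0004
gripper_force: 0.0
```

Request:
{"method": "apply_moves", "body": {
  "targets": [
    [0,0,-0.001,0,0,0,0],
    [0,0,0,0,0,0,0]
  ]
}}

```text
time_s: 27.68
tcp_pos: [0.4569, 0.2354, 0.0361]
eef_rot: [-180.0, 0.1, -78.2]
contact_force: [-0.9, 0.1, -0.4]
gripper_width: 0.0001
gripper_force: 0.0
```

Request:
{"method": "apply_moves", "body": {
  "targets": [
    [0,0,-0.0007,0,0,0,0],
    [0,0,0,0,0,0,0]
  ]
}}

```text
time_s: 27.85
tcp_pos: [0.4573, 0.2354, 0.0356]
eef_rot: [180.0, 0.0, -78.2]
contact_force: [0.6, -0.3, -0.2]
gripper_width: 0.0005
gripper_force: 0.0
```

Request:
{"method": "apply_moves", "body": {
  "targets": [
    [0,0,-0.0007,0,0,0,0],
    [0,0,0,0,0,0,0]
  ]
}}

```text
time_s: 28.02
tcp_pos: [0.4576, 0.2352, 0.0354]
eef_rot: [179.9, 0.0, -78.2]
contact_force: [-3.4, -1.7, 1.9]
gripper_width: 0.0007
gripper_force: 1.3
```

Request:
{"method": "apply_moves", "body": {
  "targets": [
    [0,0,-0.0007,0,0,0,0],
    [0,0,0,0,0,0,0]
  ]
}}

```text
time_s: 28.18
tcp_pos: [0.4579, 0.2351, 0.0353]
eef_rot: [179.9, -0.0, -78.2]
contact_force: [-6.2, 0.6, 3.1]
gripper_width: 0.0002
gripper_force: 2.7
```

Request:
{"method": "apply_moves", "body": {
  "targets": [
    [0,0,-0.0006,0,0,0,0],
    [0,0,0,0,0,0,0]
  ]
}}

```text
time_s: 28.35
tcp_pos: [0.4579, 0.2351, 0.0352]
eef_rot: [179.8, -0.0, -78.2]
contact_force: [-8.4, 0.9, 5.8]
gripper_width: 0.0002
gripper_force: 4.2
```

Request:
{"method": "apply_moves", "body": {
  "targets": [
    [0,0,0.006,0,0,0,0],
    [0,0,0.012,0,0,0,0],
    [0,0,0,-0.035,0,0,0],
    [0,0,0,-0.035,0,0,0],
    [0,0,0,-0.035,0,0,0],
    [0,0,0,-0.035,0,0,0],
    [0,0.04,0,0,0,0,0],
    [0,0.04,0,0,0,0,0],
    [0,0.04,0,0,0,0,0],
    [0,0.04,0,0,0,0,0],
    [0,0,0,0,0,0,0]
  ]
}}

```text
time_s: 29.27
tcp_pos: [0.4744, 0.0703, 0.1754]
eef_rot: [180.0, -0.0, -78.5]
contact_force: [-0.3, 0.1, 0.0]
gripper_width: 0.0005
gripper_force: 0.0
```

Run:
```python
from h import *
jig();clk()
```

```text
29.27 tcp [0.4744 0.0703 0.1754] rpy [ 1.7998e+02 -1.0000e-02 -7.8460e+01] j [ 32.    5.5 -29.1   0.  -55.4 -20.5] F [-0.3  0.1  0. ] w 0.0005 g 0.0
TCP in jig [ -88.  -217.2  167.4]Traceback (most recent call last):
  File "<stdin>", line 2, in <module>
  File "h.py", line 28, in clk
    _,l,s,_=cv2.connectedComponentsWithStats(m.astype(np.uint8));i=1+np.argmax(s[1:,4]);k=Q[l==i]
                                                                     ~~~~~~~~~^^^^^^^^^
    return _wrapfunc(a, 'argmax', axis=axis, out=out, **kwds)
    return bound(*args, **kwds)
ValueError: attempt to get argmax of an empty sequence
```

View pics/last_wrist.png

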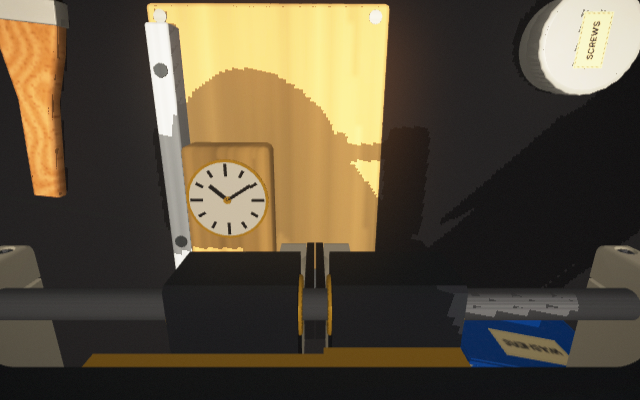

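View pics/last_top.png

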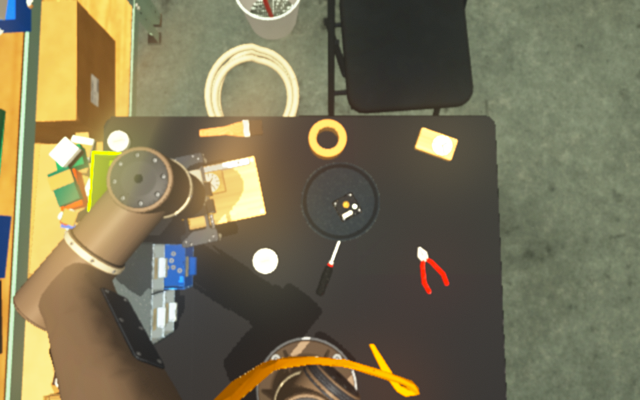

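The images shown are from before the retreat: the clock sits in the corner at wrist (228,197), and the other objects are unmoved. I'll back off and verify numerically.

Request:
{"method": "apply_moves", "body": {
  "targets": [
    [0,0.035,0,-0.02,0,0,0],
    [0,0.035,0,-0.02,0,0,0],
    [0,0.035,0,-0.02,0,0,0],
    [0,0.035,0,-0.02,0,0,0],
    [0,0.035,0,-0.02,0,0,0],
    [0,0,0,0,0,0,0],
    [0,0,0,0,0,0,0]
  ]
}}

```text
time_s: 29.9
tcp_pos: [0.5109, -0.0969, 0.2761]
eef_rot: [-179.9, 0.0, -78.4]
contact_force: [-0.5, 0.5, -0.5]
gripper_width: -0.0001
gripper_force: 0.0
```

Run:
```python
from h import *
jig()
for n in ["top","wrist","side"]:
    c=capture(n);Q=(cloud(c)*1000-corner)@J;d=c["range_z"]>0
    m=d&(Q[...,0]>-110)&(Q[...,0]<3)&(Q[...,1]>-150)&(Q[...,1]<3)&(Q[...,2]>21.5)&(Q[...,2]<32)
    k=Q[m];print(n,len(k),len(k)>50 and (rect(k[:,:2]/1000),k.min(0).round(1),k.max(0).round(1),np.median(k[:,2]).round(1)))
    f=Q[d&(Q[...,2]>14)&(Q[...,2]<20)&(Q[...,0]>-3)&(Q[...,0]<20)&(Q[...,1]>-150)&(Q[...,1]<-100)]
    t=Q[d&(Q[...,2]>14)&(Q[...,2]<20)&(Q[...,0]>-98)&(Q[...,0]<-60)&(Q[...,1]>-4)&(Q[...,1]<20)]
    for a,b,i in (("fence",f,0),("stop",t,1)):
        if len(b)>20: print("  ",a,np.percentile(b[:,i],[2,98]).round(1))
    P=cloud(c)
    if n!="wrist":
        for nm,x,y,z0,R0 in (("far",.599,-.331,.015,.07),("nip",.285,-.323,.006,.08),("tape",.598,-.058,.03,.06)):
            w=P[d&(np.hypot(P[...,0]-x,P[...,1]-y)<R0)&(P[...,2]>z0)&(P[...,2]<.05)];print("  ",nm,len(w),len(w)>20 and rect(w[:,:2]))
c0=dict(np.load("side0.npz"))["frame"].astype(int)
```

```text
29.9 tcp [ 0.5109 -0.0969  0.2761] rpy [-1.7988e+02  1.0000e-02 -7.8390e+01] j [ 10.9   4.7 -16.   -0.  -69.3   0.7] F [-0.5  0.5 -0.5] w -0.0001 g 0.0
TCP in jig [ -86.4 -388.4  268.1]
top 54 (array([-53.9,  -9.4,  20.7,  37.6,  -0.9]), array([-72.5, -19.9,  21.9]), array([-34.9,   1.3,  29.2]), np.float64(23.8))
   stop [ 0.7 13.9]
   far 851 [ 600.  -330.2   57.8   96.7   70.4]
   nip 414 [ 278.3 -324.9  125.5  133.1  -88.4]
   tape 48 [544.1 -62.2  10.2  35.8 -82.9]
wrist 0 False
side 192 (array([-27. , -56.6,  58.2, 117.5, -89.9]), array([ -56.1, -115.3,   21.5]), array([ 2.2,  2.2, 30.9]), np.float64(27.0))
   fence [-0.1 14.3]
   stop [-1.6 16.8]
   far 567 [ 599.1 -330.4   55.8  100.6   69.7]
   nip 406 [ 290.3 -304.3   62.4  115.6   25.1]
   tape 492 [599.5 -60.4  95.7 117.9  31.9]
```

Request:
{"method": "apply_moves", "body": {
  "targets": [
    [0,0.038,0,0,0,0,0],
    [0,0.038,0,0,0,0,0],
    [0,0.038,0,0,0,0,0],
    [0,0.038,0,0,0,0,0],
    [0,0.038,0,0,0,0,0],
    [0,0.038,0,0,0,0,0],
    [0,0.038,0,0,0,0,0],
    [0,0,0,0,0,0,0],
    [0,0,0,0,0,0,0]
  ]
}}

```text
time_s: 30.8
tcp_pos: [0.5646, -0.3566, 0.2729]
eef_rot: [179.8, 0.1, -78.3]
contact_force: [-0.2, -0.1, -0.7]
gripper_width: 0.0007
gripper_force: 0.0
```

Run:
```python
from h import *
st()
c=capture("top");Q=(cloud(c)*1000-corner)@J;d=c["range_z"]>0
m=d&(Q[...,0]>-110)&(Q[...,0]<3)&(Q[...,1]>-150)&(Q[...,1]<3)&(Q[...,2]>21.5)&(Q[...,2]<32)
k=Q[m];print(len(k),len(k)>50 and (rect(k[:,:2]/1000),k.min(0).round(1),k.max(0).round(1),np.median(k[:,2]).round(1)))
f=Q[d&(Q[...,2]>14)&(Q[...,2]<20.5)&(Q[...,0]>-3)&(Q[...,0]<20)&(Q[...,1]>-150)&(Q[...,1]<-100)]
t=Q[d&(Q[...,2]>14)&(Q[...,2]<20.5)&(Q[...,0]>-98)&(Q[...,0]<-60)&(Q[...,1]>-4)&(Q[...,1]<20)]
for a,b,i in (("fence",f,0),("stop",t,1)):
    if len(b)>20: print("  ",a,np.percentile(b[:,i],[2,98]).round(1))
# board gap between clock and strips: low points
g=Q[d&(Q[...,2]<12)&(Q[...,2]>-3)&(Q[...,0]>-6)&(Q[...,0]<0)&(Q[...,1]>-90)&(Q[...,1]<-6)];print("gap pts fence",len(g))
g=Q[d&(Q[...,2]<12)&(Q[...,2]>-3)&(Q[...,1]>-6)&(Q[...,1]<0)&(Q[...,0]>-50)&(Q[...,0]<-6)];print("gap pts stop",len(g))
```

```text
30.8 tcp [ 0.5646 -0.3566  0.2729] rpy [ 1.7983e+02  1.2000e-01 -7.8280e+01] j [-15.6  19.2   2.2  -0.  -73.3  27.3] F [-0.2 -0.1 -0.7] w 0.0007 g 0.0
777 (array([-32.7, -72.6,  75.1, 157.3, -84.8]), array([ -77.3, -148.4,   21.5]), array([ 2.6,  2.3, 31.9]), np.float64(24.8))
   fence [ 0.7 14.1]
   stop [ 0.1 14.1]
gap pts fence 0
gap pts stop 0
```

Run:
```python
from h import *
c=capture("top");Q=(cloud(c)*1000-corner)@J;d=c["range_z"]>0
m=d&(Q[...,0]>-110)&(Q[...,0]<3)&(Q[...,1]>-150)&(Q[...,1]<3)&(Q[...,2]>22.5)&(Q[...,2]<30)
_,l,s,_=cv2.connectedComponentsWithStats(m.astype(np.uint8),connectivity=4);k=Q[l==1+np.argmax(s[1:,4])]
print(len(k),rect(k[:,:2]/1000),k.min(0).round(1),k.max(0).round(1))
from plant import close_job
print(close_job())
```

```text
664 [-27.9 -48.2  55.6  95.1 -89.8] [-55.6 -95.7  22.5] [ 0.  -0.6 29.9]
the job is handed in; nothing more can be done
None
```

The dial-down clock is turned over and released dial up in the jig, snug against fence and stop with its measured centre at (-27.9, -48.2) mm (home is -28, -48). The other clock did not move, the nippers and tape roll were never approached, and the job is handed in at about 31 s.

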